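# Clear the plate and load the reader

## Task

First take the used vial off the lidded well plate and leave it in the cardboard waste box. Then push the plate, lying flat and short side first, gently into the slot of the plate reader until it is fully home against the stop; do not ram it, and do not knock over the other vials or the bottle on the bench.

Things in the scene. Friction and masses are not known exactly. Their poses are not given: they have to be found in the camera images.
- plate: Lidded 24-well plate, white slab 128 mm (its x) by 86 mm (its y) by 18 mm high, 0.15 kg, flat top, loose on the bench before the reader's slot, usually askew and off to one side. Too wide to grasp: push it by its edges. Origin: centre of its underside. Its long x axis starts pointing roughly into the slot.
- reader: Fixed plate reader: white housing 240 wide, 160 high, 60 to 300 mm behind the mouth; before it a grey dock 50 high, 164 wide. Slot in the dock's front face, at bench level (the bench is its floor): 90 wide, 22 high, 100 mm deep to a solid stop. Origin: on the bench, middle of the slot's mouth. Its x points level into the slot, y across it to the left, z up.
- vial: The used vial: glass, white cap, 27 mm diameter, 57 mm high, 30 g, standing upright on top of the plate (underside 18 mm above the bench), too tall to go into the slot. Origin: centre of its underside; z is its axis.
- vial_mid (a point): The middle of the used vial, on its axis 28.5 mm above its underside.
- waste_box: Open cardboard waste box, fixed, outside 120 mm (its x) by 140 mm (its y) by 60 mm high, walls and floor 5 mm; two small spent vials 12 mm thick lie in it along its +y wall. Origin: centre of its underside.
- spare_vial_a: Another such vial (27 mm diameter, 57 mm high), standing on the bench, to be left standing. Origin: centre of its underside; z up.
- spare_vial_b: Another such vial (27 mm diameter, 57 mm high), standing on the bench, to be left standing. Origin: centre of its underside; z up.
- reagent_bottle: Closed jar with a blue cap, 60 mm diameter, 110 mm high, standing on the bench, to be left standing. Origin: centre of its underside; z up.
- slot_home (a point): Where the plate's origin must end: on the bench on the slot's centre line, 36 mm inside the mouth (axes as the reader's). Fully home, the plate's leading short side meets the stop 100 mm inside, and its tail sticks 28 mm out of the mouth.
- guide_tips (a point): Midway between the outer tips of two aluminium lead-in guides, 16 mm high (this point is at their top), 31 mm in front of the mouth; the guides narrow from 102 mm between their tips to 90 mm at the mouth, outer width 115 mm.
There are look-alikes about, which are no part of the job. Leave any red look-alike of the plate alone.

How it is judged (in metres and radians):
On the way, in this order (a step that is already met when the one before it is completed fails the run):
1. the used vial lies or stands in the waste box, let go (x of vial_mid in the frame of waste_box between -0.06 and 0.06 m and y of vial_mid in the frame of waste_box between -0.07 and 0.07 m and z of vial_mid in the frame of waste_box below 0.06 m and contact force between the fingers and vial below 0.1 N), for 0.2 s.
2. the plate is fully home in the reader's slot (x of plate in the frame of reader above 0.031 m and y of plate in the frame of reader between -0.006 and 0.006 m and angle between the x axis of plate and the x axis of reader, either way round below 0.07 rad and angle between plate's own z axis and vertical below 0.06 rad and height (world z) of plate below 0.008 m), for 0.2 s.
At the end, for the whole second after the job is handed in: The used vial is in the waste box, released and at rest (its middle within the box's outline and below the rim); the plate lies flat in the reader's slot, at rest, within 5 mm of the stop, within 6 mm of the slot's centre line and within 4 degrees of its direction (all of step 1 and all of step 2 and linear speed of plate below 0.02 m/s and linear speed of vial below 0.03 m/s); the robot touches nothing.
It fails at once if the plate is rammed against the reader (over 60 N) (contact force between plate and reader above 60 N).
It fails at once if a bystanding vial or the bottle is knocked over (angle between any of spare_vial_a, spare_vial_b, reagent_bottle's own z axis and vertical above 0.6 rad).
It also fails if it takes over 67 s, if anything falls off the work surface, if the arm or the gripper's body presses on something with over 40 N, if the wrist force passes 120 N, or if a joint passes its speed limit or range.

## Robot

A 6-joint arm with a two-finger parallel gripper is mounted at the origin on the work surface. World frame = base frame: x ahead of the robot, y to its left, z up, the work surface at z = 0. Lengths are in m, angles in degrees, forces in N, time in s.
With the tool pointing down it reaches from about 0.35 to 0.875 m from the base axis. Payload 4.2 kg.
Tool frame: the origin (TCP) lies between the finger pads; the fingertips stand 17 mm ahead of it and the grasp point (between the pads) lies 2 mm behind it; z points along the fingers, y is the line along which they close (so a half turn about z gives the same grasp; the last joint's range is limited). The gripper opens to 87 mm and grips with 3 to 60 N. Pads are 19 mm wide; open, the fingers measure 117 mm over their backs; the gripper's body (75 mm by 190 mm) begins 51 mm behind the grasp point.
Start: joints at [80.993, 22.042, 0.453, 0, -68.411, -14.817], TCP at [0.252, 0.572, 0.24] pointing down, gripper open.
Joint ranges: [-179.83, 179.83], [-69.29, 118.12], [-61.27, 80.66], [-181.25, 117.63], [-171.15, -9.14], [-177.46, 177.46]. Speed limits (degrees/s): [159.86, 159.86, 180, 180, 180, 180].

## Interface

Orientations are given as a 3x3 rotation matrix whose columns are the frame's x, y, z axes.
In Python, from station import sense, capture, r, masks_of gives the robot as it stands.
- The arm moves only by the tool apply_moves, never from a script. Its argument "steps" is a list that holds one entry, the list of rows, each a list of 7 numbers: the opening, from 0 (shut) to 1 (fully open), then the shift along the tool's x, y, z in mm, then the turn, a rotation vector about the tool's x, y, z in rad. A call has 1 to 12 rows; each row shifts and turns the commanded pose from where the row before left it, along the tool's axes as they then stand; what a row does not reach is not made up. A row lasts 1/8 s, in which the tool goes at most 62.5 mm and 10.7 degrees, less where a joint would pass 70% of its speed; a pose out of reach is approached as far as the arm can. A call with a gripper value outside its range is refused whole. The fingers move at their own pace and stop on an object; the grip force is fixed at half the most. Time passes only in rows, so rows that do not move let the fingers close. It gives the time, the measured TCP pose, the force and the opening at its end, in the units of the state.
- sense(): the state, without advancing time (a new reading comes with each control period).
- capture(name): name is "scene" or "top" or "wrist"; returns a dict with "color" (384x512x3 uint8, red, green, blue), "vfov" (degrees; the focal length in pixels is half the picture's height over the tangent of half this angle, whatever the lens; pixels are square), "cx", "cy" (the principal point, pixels), "T" (4x4, takes a point from camera to world coordinates). Camera axes: x right, y down, z forward; pixel columns grow to the right and rows downward; lengths in m; the calibration is good to about 2 mm. A picture is of the moment at which its call begins. There is no depth.
- r.finish_job(): hands the job in, once; it reports no verdict.
Trained networks look in a picture, given as the dict that the camera call returned (one of the last four; its "shot" number tells which), for a name from the list of things; names that differ only in an ending like _2 or _b are one class to them, and where a whole thing is asked for, a point or a joint stands for the part that bears it (a point fixed in the world has none). Each returns a list of dicts, best first, with "confidence" (0 to 1); they miss things now and then, are a little off and sometimes report something else, mostly with a low value. They report only what shows in the picture. A call takes as long as a camera call. They do not tell look-alikes from the thing itself.
- masks_of(picture, thing): "pixels" (384x512 bool, what is visible of it) and "box" ([left, top, width, height] in pixels, round what is visible of it).
The state is a dict: "time_s": time; "joints": joint angles; "joint_velocities": joint speeds; "effort": joint torques, N m; "tcp_pos": TCP position; "ee_rot": TCP orientation; "wrist_force": force on the tool from outside, world axes, zero at the start; "moment": the same for the moment, N m; "gripper_width": opening from 0.0 (shut) to 1.0 (fully open).
Only numpy, scipy, OpenCV 4.12 (cv2) and the standard library are available. Lean on these libraries where they do the work, as an engineer would, in place of code of your own. Each camera call takes 0.05 s, during which the arm holds its last target. There are 200 camera calls.

## Working session

There is one attempt and no reset: what is moved stays moved. The work goes in short steps, Python scripts to look and compute and a tool call to move; the robot and the scene stay as the last step left them, time stands still between calls to the robot, and variables do not carry over. Pictures are saved under pics/ and viewed, on a budget of 10 in all, crops included, one or two more only if the job needs it, and the job is handed in when it is done.

Besides the shell and the picture viewer there is one more tool, called after "Call:" as name([rows], argument=value, ...), one row to a line, values as JSON. apply_moves: Moves the arm, as the interface text tells. Its arguments: {"type":"object","properties":{"steps":{"type":"array","items":{"type":"array","items":{"type":"array","items":{"type":"number"}}}}},"required":["steps"]}

```bash
mkdir -p pics
cat > h.py <<'E'
import numpy as np, cv2
from station import sense, capture, r, masks_of
def f(c): return c["color"].shape[0]/2/np.tan(np.radians(c["vfov"])/2)
def ray(c,u,v,z):
    d=np.array([(u-c["cx"])/f(c),(v-c["cy"])/f(c),1]); T=np.array(c["T"]); d=T[:3,:3]@d; o=T[:3,3]
    return o+d*(z-o[2])/d[2]
def proj(c,p):
    T=np.array(c["T"]); q=T[:3,:3].T@(np.array(p)-T[:3,3]); return q[:2]/q[2]*f(c)+[c["cx"],c["cy"]]
def save(n,im,s=1): cv2.imwrite("pics/"+n,cv2.resize(im,None,fx=s,fy=s,interpolation=cv2.INTER_CUBIC)[:,:,::-1])
E
python3 - <<'E'
from h import *
np.set_printoptions(precision=3,suppress=True)
for n in ("scene","top"):
    c=capture(n); save(n+"1.png",c["color"],1.5); print(n,np.array(c["T"]),c["vfov"],c["cx"],c["cy"])
    for t in ("plate","reader","vial","waste_box","reagent_bottle"):
        print(t,[(round(m["confidence"],2),m["box"]) for m in masks_of(c,t)])
s=sense();print(s["tcp_pos"],s["ee_rot"],s["time_s"])
E
```

```text
scene [[-0.28   0.61  -0.741  1.382]
 [ 0.96   0.163 -0.229  0.164]
 [-0.019 -0.775 -0.632  0.747]
 [ 0.     0.     0.     1.   ]] 48.23242063733531 258.8328081919683 189.54116442858142
plate [(0.73, [185.8, 192.0, 42.7, 42.4]), (0.7, [326.2, 138.3, 167.4, 122.5]), (0.64, [266.6, 187.1, 53.4, 36.2])]
reader [(0.86, [329.1, 135.7, 162.5, 124.4]), (0.35, [112.4, 168.8, 32.6, 49.1])]
vial [(0.75, [285.7, 182.1, 9.9, 24.9])]
waste_box [(0.78, [141.7, 135.0, 68.5, 43.9])]
reagent_bottle []
top [[-0.006 -0.983  0.184  0.373]
 [-1.     0.01   0.023 -0.1  ]
 [-0.025 -0.184 -0.983  0.973]
 [ 0.     0.     0.     1.   ]] 53.3430430798423 254.56431961475386 194.4361249911767
plate [(0.91, [278.3, 136.8, 55.7, 53.7]), (0.85, [198.5, 173.1, 54.0, 36.1])]
reader [(0.95, [30.4, 137.2, 162.3, 121.1])]
vial [(0.48, [224.8, 184.3, 9.7, 13.6]), (0.39, [30.0, 133.1, 165.5, 127.1])]
waste_box [(0.56, [347.6, 202.0, 68.6, 57.0])]
reagent_bottle [(0.77, [367.4, 123.5, 37.1, 39.5])]
[0.252 0.572 0.24 ] [[ 0.915 -0.404 -0.   ]
 [-0.404 -0.915  0.   ]
 [-0.    -0.    -1.   ]] 0.6
```

View pics/top1.png

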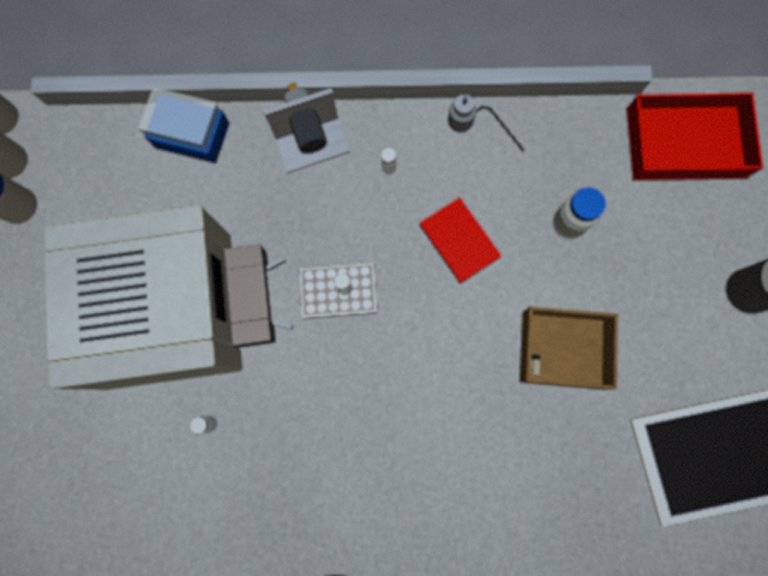

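View pics/scene1.png

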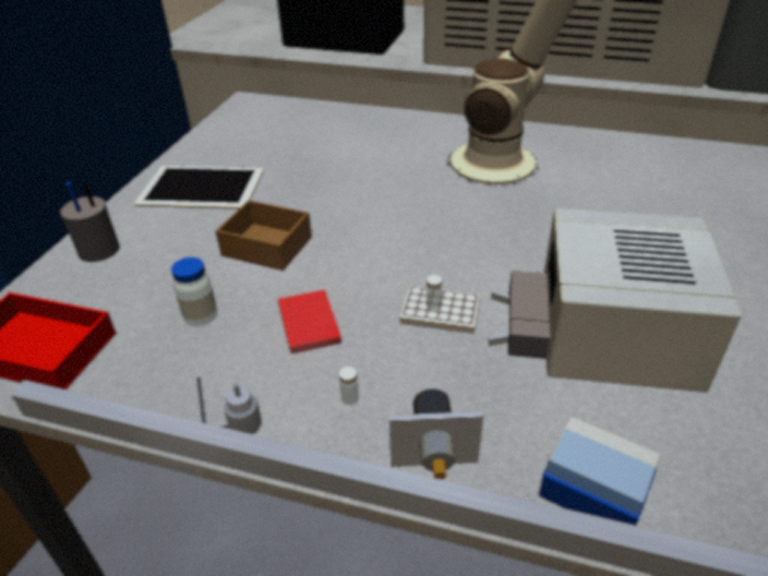

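Top picture (×1.5 pixels): the white plate is at (338,290) with the used vial on it at (342,283). The slot dock is at (248,295) and its guides are at (280,263) and (285,326).

Possible mix-ups:
- **Vial:** spares at (388,157) and (199,425). I choose the one on the white plate, (342,283).
- **Plate:** the red look-alike at (460,240) is not it.
- **Waste box:** the red tray at (695,135) is not it. The brown box at (570,347) is.

Run:
```python
from h import *
np.set_printoptions(precision=4,suppress=True)
c=capture("top")
save("crop.png",c["color"][150:240,150:290],5)
def best(t,u,v):
    for m in masks_of(c,t):
        x,y,w,h=m["box"]
        if x<u<x+w and y<v<y+h and w<120: return m
m=best("plate",225,193); 
p=m["pixels"].astype(np.uint8); k=cv2.findContours(p,0,2)[0]; k=max(k,key=cv2.contourArea)
w=np.array([ray(c,u,v,.018)[:2] for u,v in k[:,0]],np.float32)*1000
print("plate",cv2.minAreaRect(w))
m=best("waste_box",380,231); p=m["pixels"].astype(np.uint8); k=max(cv2.findContours(p,0,2)[0],key=cv2.contourArea)
w=np.array([ray(c,u,v,.06)[:2] for u,v in k[:,0]],np.float32)*1000
print("box rim",cv2.minAreaRect(w))
print("vial cap",ray(c,342.5/1.5,277/1.5,.075))
for n,u,v,z in [("guideL tip",285/1.5,261/1.5,.016),("guideR tip",291/1.5,326/1.5,.016),("guideL m",267/1.5,268/1.5,.016),("dock TL",262/1.5,246/1.5,.05),("dock TR",269/1.5,343/1.5,.05),("bottle",588/1.5,203/1.5,.11),("sa",388/1.5,155/1.5,.057),("sb",199/1.5,425/1.5,.057),("dockbackL",226/1.5,248/1.5,.05),("dockbackR",233/1.5,345/1.5,.05),("spent",536/1.5,364/1.5,.01)]:
    print(n,ray(c,u,v,z))
c=capture("scene")
print("scene cap",ray(c,434/1.5,281/1.5,.075))
for m in masks_of(c,"vial"): print(m["box"])
for u,v in [(405,289),(479,292),(475,327),(401,320)]: print("plate corner",ray(c,u/1.5,v/1.5,.018))
for n,u,v,z in [("dock TL",512/1.5,272/1.5,.05),("dock TR",510/1.5,347/1.5,.05)]: print(n,ray(c,u,v,z))
```

```text
plate ((556.9105224609375, -1.9199752807617188), (90.05584716796875, 128.3944549560547), 3.898751735687256)
box rim ((452.38909912109375, -372.1592102050781), (151.84231567382812, 122.77896881103516), 84.8764419555664)
vial cap [ 0.5663 -0.0158  0.075 ]
guideL tip [0.6083 0.0892 0.016 ]
guideR tip [0.4955 0.0761 0.016 ]
guideL m [0.5963 0.12   0.016 ]
dock TL [0.6262 0.1217 0.05  ]
dock TR [0.4638 0.105  0.05  ]
bottle [ 0.6728 -0.4027  0.11  ]
sa [ 0.7815 -0.0902  0.057 ]
sb [0.3352 0.21   0.057 ]
dockbackL [0.6235 0.1822 0.05  ]
dockbackR [0.461  0.1635 0.05  ]
spent [ 0.4292 -0.3323  0.01  ]
scene cap [ 0.5656 -0.0084  0.075 ]
[282.8, 180.8, 12.5, 25.4]
plate corner [ 0.5317 -0.0675  0.018 ]
plate corner [0.506  0.0604 0.018 ]
plate corner [0.5969 0.0699 0.018 ]
plate corner [ 0.6123 -0.0527  0.018 ]
dock TL [0.4758 0.1109 0.05  ]
dock TR [0.6615 0.1334 0.05  ]
```

View pics/crop.png

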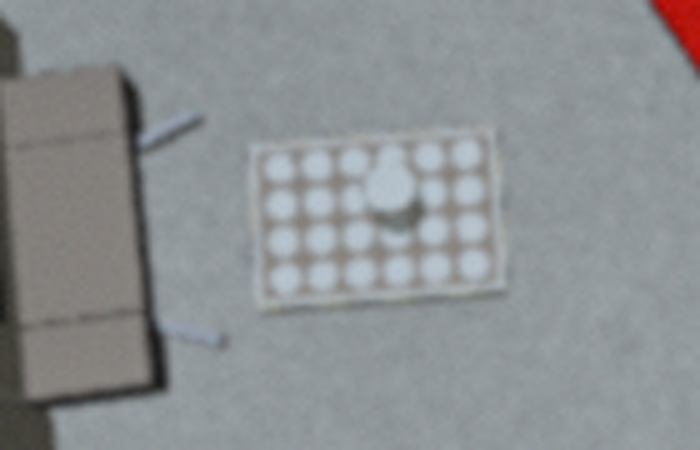

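The crop shows the white gridded plate with a single capped vial at crop (390,188), and the guide tips at (203,118) and (226,341), so the choice is right. Next I turn the gripper across the slot direction and move above the plate.

Call:
apply_moves([
  [[1,0,0,0,0,0,0.1753],[1,0,0,0,0,0,0.1753],[1,0,0,0,0,0,0.1753],[1,0,0,0,0,0,0.1753],[1,0,0,0,0,0,0.1753],[1,0,0,0,0,0,0.1753]],
])

```text
time_s: 1.6
tcp_pos: [0.2524, 0.5718, 0.2396]
ee_rot: [[0.097, -0.995, -0.0], [-0.995, -0.097, 0.0], [-0.0, -0.0, -1.0]]
wrist_force: [-1.0, -0.6, -0.7]
gripper_width: 1.003
```

Call:
apply_moves([
  [[1,51,-21,0,0,0,0],[1,51,-21,0,0,0,0],[1,51,-21,0,0,0,0],[1,51,-21,0,0,0,0],[1,51,-21,0,0,0,0],[1,51,-21,0,0,0,0],[1,51,-21,0,0,0,0],[1,51,-21,0,0,0,0],[1,51,-21,0,0,0,0],[1,51,-21,0,0,0,0],[1,51,-21,0,0,0,0],[1,51,-21,0,0,0,0]],
])

```text
time_s: 3.1
tcp_pos: [0.5669, -0.0128, 0.2399]
ee_rot: [[0.103, -0.995, 0.001], [-0.995, -0.103, 0.0], [-0.0, -0.001, -1.0]]
wrist_force: [1.0, 0.1, -0.8]
gripper_width: 0.997
```

Run:
```python
from h import *
np.set_printoptions(precision=4,suppress=True)
s=sense();print(s["tcp_pos"],s["ee_rot"],s["time_s"],s["joints"])
c=capture("wrist"); save("w1.png",c["color"],1.5); print(np.array(c["T"]),f(c))
for t in ("plate","vial"):
    for m in masks_of(c,t): print(t,m["confidence"],m["box"])
```

```text
[ 0.5669 -0.0128  0.2399] [[ 0.1031 -0.9947  0.0008]
 [-0.9947 -0.1031  0.0001]
 [-0.     -0.0008 -1.    ]] 3.1 [ 15.0811  16.3744  -7.8806   0.0051 -65.7003  -9.166 ]
[[-0.9947 -0.0987 -0.0297  0.5743]
 [-0.103   0.9509  0.2917 -0.0924]
 [-0.0006  0.2932 -0.956   0.3829]
 [ 0.      0.      0.      1.    ]] 292.0756770865402
plate 0.8 [230.6, 130.1, 68.7, 98.1]
plate 0.66 [148.4, 0.0, 123.0, 55.4]
vial 0.96 [250.7, 157.1, 21.4, 35.1]
```

View pics/w1.png

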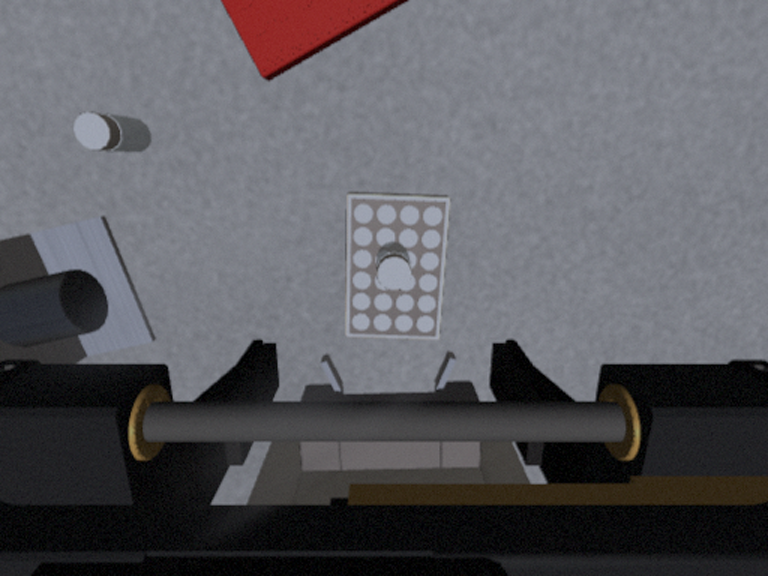

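The wrist picture shows the vial cap at (396,272), and the plate corners at about (347,194), (449,199), (439,339) and (346,337). The guide tips are at (325,357) and (452,355).

Run:
```python
from h import *
np.set_printoptions(precision=4,suppress=True)
c=capture("wrist")
P=lambda u,v,z:ray(c,u/1.5,v/1.5,z)
print("cap",P(396,272,.075))
for u,v in [(347,194),(449,199),(439,339),(346,337)]: print(P(u,v,.018))
m=masks_of(c,"plate")[0]; k=max(cv2.findContours(m["pixels"].astype(np.uint8),0,2)[0],key=cv2.contourArea)
print(m["box"],cv2.minAreaRect(np.array([ray(c,u,v,.018)[:2] for u,v in k[:,0]],np.float32)*1000))
print("tips",P(325,357,.016),P(452,355,.016),"guide root",P(343,390,.016),P(436,389,.016),"dock top front",P(302,392,.05)," ",P(476,386,.05))
m=masks_of(c,"vial")[0]["pixels"]; v,u=np.nonzero(m); i=v>v.max()-14; print("vial mask",m.sum(),u.min(),u.max(),v.min(),v.max(), P(u[i].mean()*1.5,(v.max()-6.5)*1.5,.075))
print(proj(c,[.5669,-.0128,.075])*1.5)
```

```text
cap [ 0.5569 -0.0145  0.075 ]
[ 0.6005 -0.0612  0.018 ]
[ 0.5173 -0.0654  0.018 ]
[0.5086 0.0581 0.018 ]
[0.592  0.0643 0.018 ]
[146.3, 0.0, 122.9, 56.1] ((633.6758422851562, -169.02435302734375), (135.3795928955078, 53.33612823486328), 5.668910503387451)
tips [0.6098 0.0868 0.016 ] [0.4943 0.0734 0.016 ] guide root [0.591  0.1191 0.016 ] [0.5042 0.1095 0.016 ] dock top front [0.6241 0.1048 0.05  ]   [0.4772 0.0845 0.05  ]
vial mask 656 249 273 162 194 [ 0.5592 -0.0073  0.075 ]
[382.0571 273.0193]
```

Call:
apply_moves([
  [[1,1,9,40,0,0,0],[1,0,0,50,0,0,0],[1,0,0,50,0,0,0],[1,0,0,50,0,0,0],[1,0,0,0,0,0,0],[1,0,0,0,0,0,0],[0,0,0,0,0,0,0],[0,0,0,0,0,0,0],[0,0,0,0,0,0,0],[0,0,0,0,0,0,0],[0,0,0,0,0,0,0],[0,0,0,0,0,0,0]],
])

```text
time_s: 4.9
tcp_pos: [0.5572, -0.013, 0.0495]
ee_rot: [[0.103, -0.995, -0.0], [-0.995, -0.103, -0.0], [0.0, 0.0, -1.0]]
wrist_force: [-0.2, -0.8, 1.2]
gripper_width: 0.402
```

Call:
apply_moves([
  [[0,0,0,0,0,0,0],[0,0,0,0,0,0,0],[0,0,0,0,0,0,0]],
])

```text
time_s: 5.28
tcp_pos: [0.5572, -0.013, 0.0495]
ee_rot: [[0.103, -0.995, -0.0], [-0.995, -0.103, -0.0], [0.0, 0.0, -1.0]]
wrist_force: [0.2, 0.3, -0.9]
gripper_width: 0.299
```

Call:
apply_moves([
  [[0,0,0,-15,0,0,0],[0,0,0,-40,0,0,0],[0,0,0,-45,0,0,0],[0,45,18,0,0,0,0],[0,45,18,0,0,0,0],[0,45,18,0,0,0,0],[0,45,18,0,0,0,0],[0,45,18,0,0,0,0],[0,45,18,0,0,0,0],[0,45,18,0,0,0,0],[0,45,18,0,0,0,0],[0,0,0,0,0,0,0]],
])

```text
time_s: 6.78
tcp_pos: [0.45, -0.3886, 0.1503]
ee_rot: [[0.099, -0.995, 0.001], [-0.995, -0.099, -0.001], [0.001, -0.001, -1.0]]
wrist_force: [-0.1, 0.8, -0.4]
gripper_width: 0.303
```

Run:
```python
from h import *
np.set_printoptions(precision=4,suppress=True)
s=sense();print(s["tcp_pos"],s["gripper_width"],s["time_s"])
a=capture("wrist"); b=capture("scene")
im=np.hstack([a["color"],b["color"][60:,60:300][:, :]] if 0 else [a["color"],cv2.resize(b["color"][80:272,60:316],(512,384))]); save("box.png",im,0.78)
print(proj(a,[.452,-.378,.06])*.78, proj(a,[s["tcp_pos"][0],s["tcp_pos"][1],.06])*.78)
```

```text
[ 0.45   -0.3886  0.1503] 0.30279381181913145 6.775
[196.062  167.7859] [198.7866 158.8545]
```

View pics/box.png

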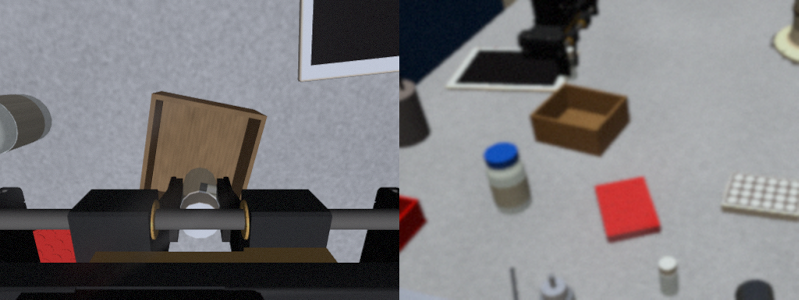

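The vial is held at (200,210). The box's far rim corners are at (153,93) and (265,116) in the left half.

Run:
```python
from h import *
np.set_printoptions(precision=4,suppress=True)
a=capture("wrist")
p,q=[ray(a,u/.78,v/.78,.06)[:2] for u,v in [(153,93),(265,116)]]
d=(q-p)/np.linalg.norm(q-p); n=np.array([-d[1],d[0]]); n*=np.sign(n[1])
print(p,q,np.linalg.norm(q-p),"centre",(p+q)/2+.07*n, d)
```

```text
[ 0.503  -0.4502] [ 0.3881 -0.4391] 0.11539190662903562 centre [ 0.4523 -0.375 ] [-0.9953  0.0969]
```

Call:
apply_moves([
  [[0,0,0,40,0,0,0],[0,0,0,40,0,0,0],[0,0,0,20,0,0,0],[0,0,0,9,0,0,0],[0,0,0,0,0,0,0],[0.55,0,0,0,0,0,0],[0.55,0,0,0,0,0,0],[0.55,0,0,0,0,0,0],[0.55,0,0,0,0,0,0],[0.55,0,0,-20,0,0,0],[0.55,0,0,-45,0,0,0],[0.55,0,0,-45,0,0,0]],
])

```text
time_s: 8.43
tcp_pos: [0.4508, -0.3858, 0.1515]
ee_rot: [[0.103, -0.995, -0.001], [-0.995, -0.103, 0.0], [-0.0, 0.001, -1.0]]
wrist_force: [0.1, -0.1, -0.3]
gripper_width: 0.55
```

Run:
```python
from h import *
s=sense();print(s["tcp_pos"],s["gripper_width"],s["wrist_force"],s["time_s"])
a=capture("wrist"); b=capture("scene"); t=capture("top")
save("box2.png",np.hstack([a["color"],cv2.resize(b["color"][80:272,60:316],(512,384))]),0.78)
save("topcrop2.png",t["color"][150:240,150:290],5)
```

```text
[ 0.45081537 -0.38584583  0.15151065] 0.5495248769960889 [ 0.14450629 -0.13269445 -0.26984591] 8.425
```

View pics/box2.png

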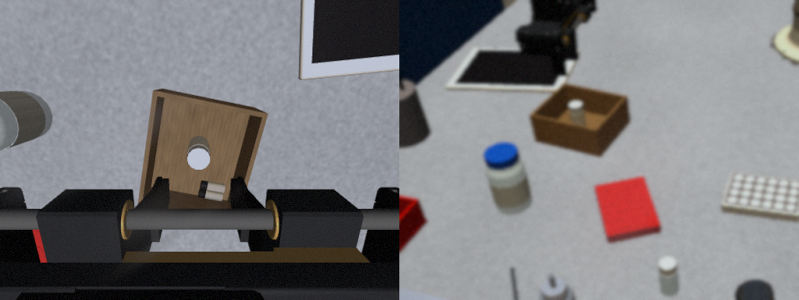

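View pics/topcrop2.png

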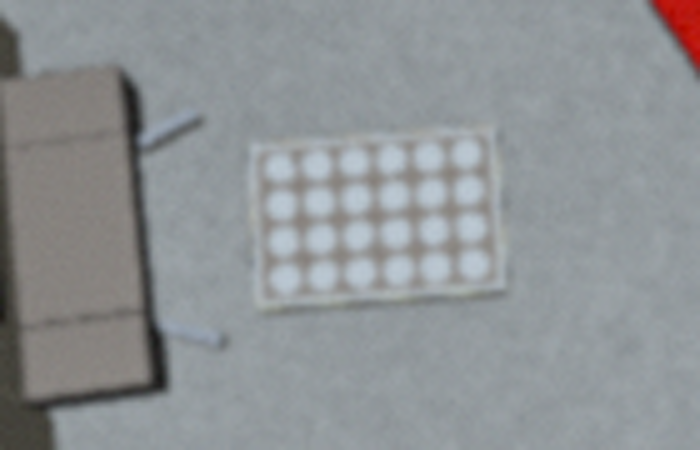

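The vial stands in the box at (198,157) in the left half, and the plate is clear and unmoved. By both cameras the plate heads about 93.9° and the slot about 96.3°, and the plate sits about 4 mm off the axis towards −x. Next I move behind the plate's tail, flush with it, fingers partly open so they touch at two points.

Call:
apply_moves([
  [[0.55,-44,-23,0,0,0,0],[0.55,-44,-23,0,0,0,0],[0.55,-44,-23,0,0,0,0],[0.55,-44,-23,0,0,0,0],[0.55,-44,-23,0,0,0,0],[0.55,-43,-24,0,0,0,0.035],[0.55,0,0,40,0,0,0],[0.55,0,0,50,0,0,0],[0.55,0,0,28,0,0,0],[0.55,0,0,10,0,0,0],[0.55,0,0,0,0,0,0],[0.55,0,0,0,0,0,0]],
])

```text
time_s: 10.07
tcp_pos: [0.5632, -0.11, 0.0237]
ee_rot: [[0.068, -0.998, 0.002], [-0.998, -0.068, 0.0], [0.0, -0.002, -1.0]]
wrist_force: [0.4, 0.3, 0.2]
gripper_width: 0.546
```

Run:
```python
from h import *
np.set_printoptions(precision=4,suppress=True)
s=sense();print(s["tcp_pos"],s["gripper_width"],s["wrist_force"],s["time_s"])
c=capture("wrist"); save("w3.png",c["color"],1.5); print(proj(c,[.56,-.065,.018])*1.5)
```

```text
[ 0.5632 -0.11    0.0237] 0.5463810872407221 [0.3719 0.2815 0.1906] 10.075
[382.026  477.1682]
```

View pics/w3.png

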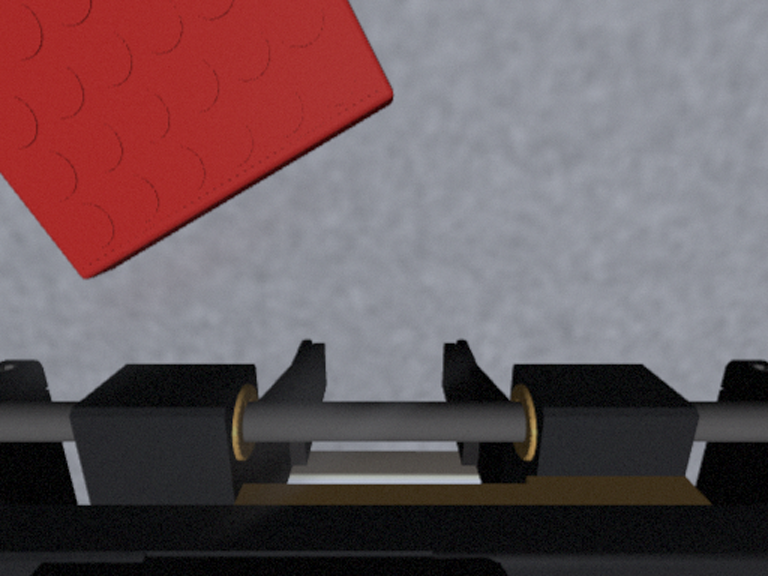

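Call:
apply_moves([
  [[0.55,-14,0,0,0,0,0],[0.55,-12,0,0,0,0,0],[0.55,-3,0,0,0,0,0],[0.55,-3,0,0,0,0,0],[0.55,-3,0,0,0,0,0],[0.55,-3,0,0,0,0,0]],
])

```text
time_s: 10.88
tcp_pos: [0.5597, -0.0722, 0.0226]
ee_rot: [[0.068, -0.998, -0.0], [-0.998, -0.068, -0.0], [0.0, 0.0, -1.0]]
wrist_force: [-0.1, -1.9, -0.1]
gripper_width: 0.552
```

```bash
cat > m.py <<'E'
from h import *
np.set_printoptions(precision=4,suppress=True)
s=sense();print(np.array(s["tcp_pos"]),np.array(s["wrist_force"]),s["time_s"])
c=capture("top"); 
for m in masks_of(c,"plate"):
    x,y,w,h=m["box"]
    if m["confidence"]>.3 and w<120 and y+h/2>175:
        k=max(cv2.findContours(m["pixels"].astype(np.uint8),0,2)[0],key=cv2.contourArea)
        print(m["confidence"],m["box"],cv2.minAreaRect(np.array([ray(c,u,v,.018)[:2] for u,v in k[:,0]],np.float32)*1000))
E
python3 m.py
```

```text
[ 0.5597 -0.0722  0.0226] [-0.108  -1.8928 -0.0524] 10.875
0.68 [199.0, 183.7, 50.7, 25.9] ((543.126708984375, 14.967430114746094), (65.03650665283203, 103.04975128173828), 3.735058546066284)
```

Call:
apply_moves([
  [[0.55,-3,-0.8,0,0,0,0],[0.55,-3,-0.8,0,0,0,0],[0.55,-3,-0.8,0,0,0,0],[0.55,-3,-0.8,0,0,0,0],[0.55,-3,-0.8,0,0,0,0],[0.55,-3,-0.8,0,0,0,0]],
])

```text
time_s: 11.72
tcp_pos: [0.5633, -0.0535, 0.0225]
ee_rot: [[0.068, -0.998, -0.0], [-0.998, -0.068, 0.0], [-0.0, 0.0, -1.0]]
wrist_force: [0.5, -0.0, -0.3]
gripper_width: 0.552
```

```bash
cat >> m.py <<'E'
im=cv2.resize(c["color"][150:240,150:290],None,fx=5,fy=5,interpolation=cv2.INTER_CUBIC)
w=capture("wrist")["color"]; w=cv2.resize(w,(600,450))[225:]
import sys
save(sys.argv[1],np.vstack([im[50:400,:600],w])) if len(sys.argv)>1 else 0
E
python3 m.py p1.png
```

```text
[ 0.5633 -0.0535  0.0225] [ 0.5217 -0.0471 -0.2836] 11.725
0.9 [191.8, 183.4, 49.1, 25.0] ((545.6936645507812, 33.65625762939453), (62.21453094482422, 103.00408172607422), 8.525740623474121)
```

View pics/p1.png

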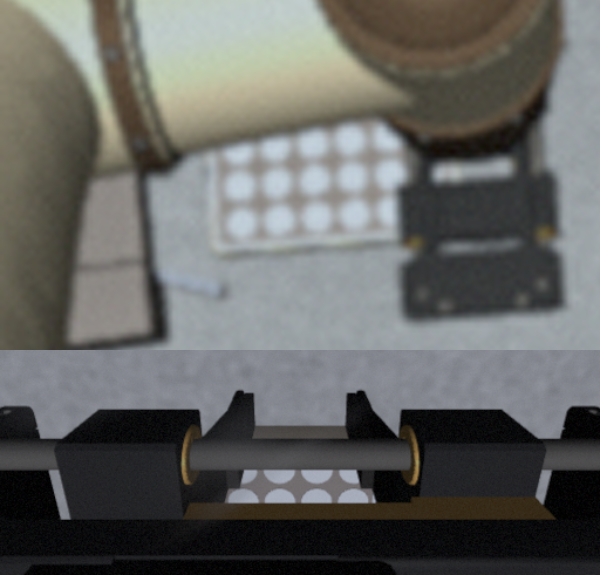

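The plate moved with the fingers. Its lower front corner is at (213,250) and the lower guide tip is at (222,290), so the gap there is about 16 mm. The plate's front is now too far to +x, so I turn it counter-clockwise to the slot's heading, easing slightly left.

Call:
apply_moves([
  [[0.55,-1,0.3,0,0,0,-0.012],[0.55,-1,0.5,0,0,0,-0.012],[0.55,-1,0.5,0,0,0,-0.012],[0.55,-1.5,0.5,0,0,0,-0.01],[0.55,-1.5,0.5,0,0,0,0]],
])

```text
time_s: 12.5
tcp_pos: [0.5604, -0.0479, 0.0226]
ee_rot: [[0.114, -0.993, 0.0], [-0.993, -0.114, 0.0], [-0.0, -0.0, -1.0]]
wrist_force: [1.0, -1.2, -0.3]
gripper_width: 0.547
```

```bash
python3 m.py p2.png
```

```text
[ 0.5604 -0.0479  0.0226] [ 1.0144 -1.2465 -0.2555] 12.5
0.79 [188.0, 184.6, 41.4, 24.0] ((541.0632934570312, 39.597530364990234), (60.15119171142578, 101.17575073242188), 4.2661452293396)
```

View pics/p2.png

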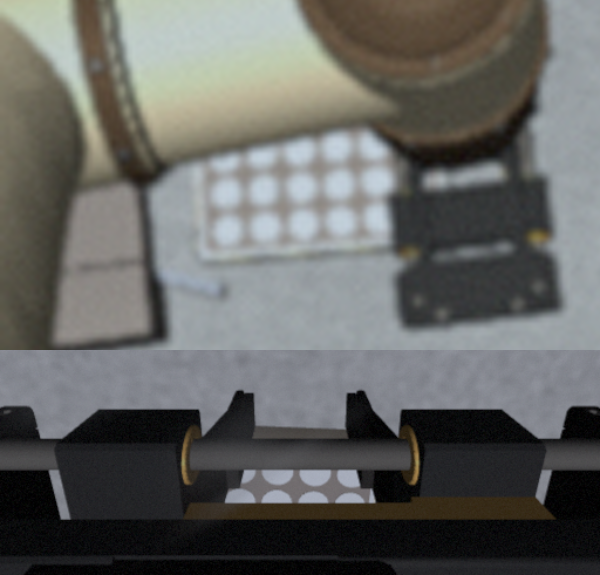

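Lower front corner is now at (202,258), with about 11 mm to the lower guide. The plate is inside the guides and nearly parallel to the slot, so I push on gently along the slot.

Call:
apply_moves([
  [[0.55,-2,0,0,0,0,0],[0.55,-3,0,0,0,0,0],[0.55,-3,0,0,0,0,0],[0.55,-3,0,0,0,0,0],[0.55,-3,0,0,0,0,0],[0.55,-3,0,0,0,0,0],[0.55,-3,0,0,0,0,0],[0.55,-3,0,0,0,0,0]],
])

```text
time_s: 13.65
tcp_pos: [0.5577, -0.025, 0.0225]
ee_rot: [[0.114, -0.994, -0.0], [-0.994, -0.114, 0.0], [-0.0, 0.0, -1.0]]
wrist_force: [0.9, -2.2, 1.3]
gripper_width: 0.547
```

Call:
apply_moves([
  [[0.55,-3,0,0,0,0,0],[0.55,-3,0,0,0,0,0],[0.55,-3,0,0,0,0,0],[0.55,-3,0,0,0,0,0],[0.55,-3,0,0,0,0,0],[0.55,-3,0,0,0,0,0]],
])

```text
time_s: 14.4
tcp_pos: [0.5557, -0.0071, 0.0226]
ee_rot: [[0.114, -0.993, -0.0], [-0.993, -0.114, 0.0], [-0.0, 0.0, -1.0]]
wrist_force: [1.1, -1.8, -0.9]
gripper_width: 0.548
```

```bash
python3 m.py p3.png
```

```text
[ 0.5557 -0.0071  0.0226] [ 1.0539 -1.7544 -0.9342] 14.4
0.9 [177.1, 187.6, 46.9, 23.1] ((536.8489990234375, 73.5787582397461), (60.68476867675781, 81.84126281738281), 3.8989737033843994)
```

View pics/p3.png

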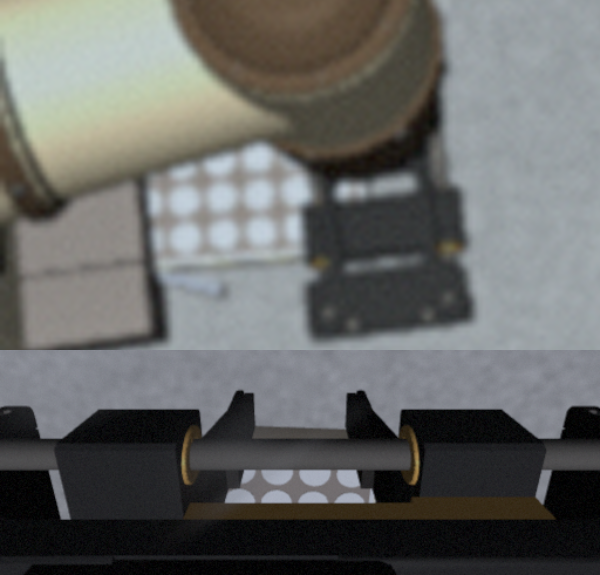

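The plate's front is now under the dock edge (front edge hidden past x≈155) and forces are about 2 N. I keep pushing.

Call:
apply_moves([
  [[0.55,-4,0,0,0,0,0],[0.55,-4,0,0,0,0,0],[0.55,-4,0,0,0,0,0],[0.55,-4,0,0,0,0,0],[0.55,-4,0,0,0,0,0],[0.55,-4,0,0,0,0,0]],
])

```text
time_s: 15.3
tcp_pos: [0.553, 0.0168, 0.0226]
ee_rot: [[0.114, -0.993, 0.0], [-0.993, -0.114, 0.0], [0.0, -0.0, -1.0]]
wrist_force: [0.5, -1.0, -0.9]
gripper_width: 0.546
```

Call:
apply_moves([
  [[0.55,-4,0,0,0,0,0],[0.55,-4,0,0,0,0,0],[0.55,-4,0,0,0,0,0],[0.55,-4,0,0,0,0,0],[0.55,-4,0,0,0,0,0],[0.55,-4,0,0,0,0,0]],
])

```text
time_s: 16.05
tcp_pos: [0.5505, 0.0407, 0.0227]
ee_rot: [[0.114, -0.993, 0.001], [-0.993, -0.114, 0.0], [0.0, -0.001, -1.0]]
wrist_force: [2.4, -2.3, -0.1]
gripper_width: 0.554
```

Call:
apply_moves([
  [[0.55,-3,0,0,0,0,0],[0.55,-3,0,0,0,0,0],[0.55,-3,0,0,0,0,0],[0.55,-3,0,0,0,0,0],[0.55,-3,0,0,0,0,0],[0.55,-3,0,0,0,0,0],[0.55,-3,0,0,0,0,0],[0.55,-3,0,0,0,0,0]],
])

```text
time_s: 17.05
tcp_pos: [0.5477, 0.0645, 0.0226]
ee_rot: [[0.114, -0.993, 0.0], [-0.993, -0.114, 0.0], [-0.0, -0.0, -1.0]]
wrist_force: [2.7, -3.3, 1.6]
gripper_width: 0.55
```

Call:
apply_moves([
  [[0.55,-1.5,0,0,0,0,0],[0.55,-1.5,0,0,0,0,0],[0.55,-1,0,0,0,0,0],[0.55,-1,0,0,0,0,0]],
])

```text
time_s: 17.55
tcp_pos: [0.5471, 0.0692, 0.0226]
ee_rot: [[0.114, -0.993, 0.0], [-0.993, -0.114, 0.0], [0.0, -0.0, -1.0]]
wrist_force: [2.9, -2.9, 0.8]
gripper_width: 0.547
```

Call:
apply_moves([
  [[0.55,-1,0,0,0,0,0],[0.55,-1,0,0,0,0,0],[0.55,-1,0,0,0,0,0],[0.55,-0.5,0,0,0,0,0]],
])

```text
time_s: 18.05
tcp_pos: [0.5465, 0.0727, 0.0226]
ee_rot: [[0.114, -0.993, -0.0], [-0.993, -0.114, -0.0], [0.0, 0.0, -1.0]]
wrist_force: [2.4, -3.2, 0.3]
gripper_width: 0.552
```

Call:
apply_moves([
  [[0.55,-0.5,0,0,0,0,0],[0.55,-0.5,0,0,0,0,0],[0.55,-0.5,0,0,0,0,0]],
])

```text
time_s: 18.42
tcp_pos: [0.5463, 0.0742, 0.0225]
ee_rot: [[0.114, -0.993, -0.0], [-0.993, -0.114, -0.0], [0.0, 0.0, -1.0]]
wrist_force: [2.3, -3.1, 3.0]
gripper_width: 0.55
```

Call:
apply_moves([
  [[0.55,-0.5,0,0,0,0,0],[0.55,-0.5,0,0,0,0,0],[0.55,-0.5,0,0,0,0,0]],
])

```text
time_s: 18.8
tcp_pos: [0.5462, 0.0754, 0.0226]
ee_rot: [[0.114, -0.993, -0.0], [-0.993, -0.114, -0.0], [0.0, 0.0, -1.0]]
wrist_force: [2.6, -4.9, 0.3]
gripper_width: 0.55
```

Call:
apply_moves([
  [[0.55,-0.5,0,0,0,0,0],[0.55,-0.5,0,0,0,0,0],[0.55,-0.5,0,0,0,0,0]],
])

```text
time_s: 19.18
tcp_pos: [0.5461, 0.0756, 0.0226]
ee_rot: [[0.114, -0.993, -0.001], [-0.993, -0.114, -0.002], [0.002, 0.001, -1.0]]
wrist_force: [5.6, -12.4, 0.9]
gripper_width: 0.556
```

The force rises to about 13 N and motion stops at y=0.0756, where the stop was expected (0.075). I back off, lift and check.

Call:
apply_moves([
  [[0.55,2,0,0,0,0,0],[0.55,10,0,0,0,0,0],[0.55,30,0,0,0,0,0],[0.55,0,0,-50,0,0,0],[0.55,0,0,-60,0,0,0],[0.55,0,0,-60,0,0,0],[0.55,60,0,0,0,0,0],[0.55,60,0,0,0,0,0],[0.55,60,0,0,0,0,0],[0.55,0,0,0,0,0,0]],
])

```text
time_s: 20.42
tcp_pos: [0.5704, -0.1467, 0.1916]
ee_rot: [[0.108, -0.994, -0.002], [-0.994, -0.108, 0.001], [-0.001, 0.002, -1.0]]
wrist_force: [0.3, 0.6, -0.1]
gripper_width: 0.554
```

```bash
python3 m.py
python3 - <<'E'
from h import *
a=capture("top")["color"];w=capture("wrist")["color"]
save("end.png",np.vstack([cv2.resize(a[120:270,100:430],(726,330)),cv2.resize(w,(360,270)) if 0 else cv2.resize(w[192:],(726,272))]))
E
```

```text
[ 0.5704 -0.1467  0.1916] [ 0.2828  0.6166 -0.1179] 20.425
```

View pics/end.png

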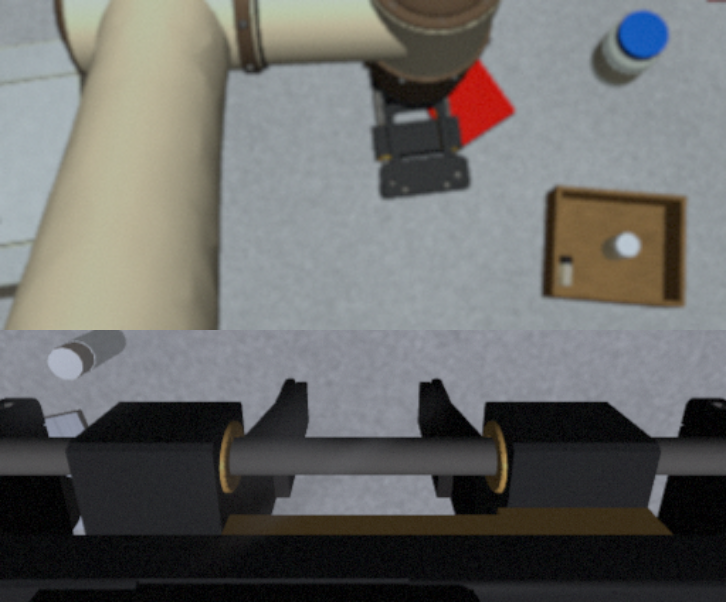

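The vial is still upright in the box at (627,245), but the arm hides the plate. I move further away.

Call:
apply_moves([
  [[0.55,50,0,0,0,0,0],[0.55,50,0,0,0,0,0],[0.55,50,0,0,0,0,0],[0.55,50,0,0,0,0,0],[0.55,50,0,0,0,0,0],[0.55,0,0,0,0,0,0]],
])

```text
time_s: 21.42
tcp_pos: [0.5999, -0.3933, 0.1913]
ee_rot: [[0.112, -0.994, -0.001], [-0.994, -0.112, 0.0], [-0.0, 0.001, -1.0]]
wrist_force: [0.1, 0.7, -0.2]
gripper_width: 0.551
```

Run:
```python
from h import *
a=capture("top")["color"];b=capture("scene")["color"]
save("end2.png",np.vstack([cv2.resize(a[155:235,130:230],(600,480),interpolation=cv2.INTER_CUBIC)[60:360],cv2.resize(b[160:260,240:400],(600,375))[:300]]))
```

```text
(no output)
```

View pics/end2.png

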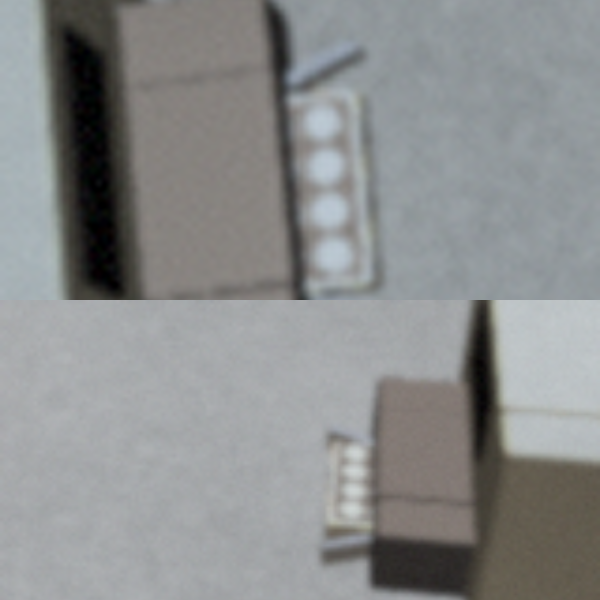

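The tail edge runs (360,95) to (380,290), parallel to the mouth and about 3–4 mm inside the guide tips. That is about 27–28 mm sticking out, as it should be when fully home. Handing in.

```bash
python3 -c "
from station import r,sense
print(r.finish_job()); print(sense()['time_s'])"
```

```text
the job is handed in; nothing more can be done
None
the job is handed in; nothing more can be done
```

The used vial is in the cardboard waste box and the plate is pushed home in the reader's slot. The job was handed in at about 21.5 s of the 67 s allowed, and it reports no verdict.

- **Vial:** I gripped it at 26 mm opening, set it down upright in the box and let go. The pictures afterwards show it standing there.
- **Plate:** I pushed it with two finger contacts and steered it a little before the guides. In the slot it took about 3–5 N. At the stop the force rose to about 13 N, well under the 60 N limit, and motion ended at y = 0.0756 m against 0.075 m predicted. The last picture shows the tail parallel to the mouth and about 27–28 mm out, as it should be when home.
- **Robot:** it ended clear of everything. No bystander was seen disturbed in the pictures, though I did not check spare_vial_b again at the end.

**Checks that disagreed:** the two cameras differed by 2–3 mm on how far the plate's front was off the slot's axis. My first sideways correction overshot by a few millimetres, and I turned it back before the plate reached the slot.

I viewed 13 pictures, three more than the budget of 10 and one past the allowed overrun.

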